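# Slide the sticky cover of the weight case shut

## Task

The larger wooden weight case stands open. Slide its metal cover away from the robot until it is fully home against the far wall at both ends; it runs loosely between its sticky side runners and jams when one end gets too far ahead, so work it along with short pushes on its two end knobs in turn.

Things in the scene. Friction and masses are not known exactly. Their poses are not given: they have to be found in the camera images.
- weight_case: Larger of two alike wooden cases, fixed, 194 (x) x 282 (y) x 66 mm high. Origin: centre of underside; +x: the cover's closing direction, away from the robot within 9 deg. Well with 2 weights in the far half; far wall's inner face at x=85 mm. Fixed bridge, 70 mm high, at x -97 to 15, y -46 to 46 mm bars pushing the cover's middle. Inner side walls at y=+-129 mm, 66 mm high; near wall 50 mm.
- cover: Loose aluminium plate, 80 (x) x 250 (y) x 6 mm, 0.45 kg, flat on the case's side runners, 4 mm play a side; origin: centre of underside. Top 60 mm above the bench. Shut: origin at case x=45 mm; starts at -25 to -15, askew up to 4 deg. Pushing one knob swings it about the other end; it wedges when one knob leads by 25 to 30 mm; push the lagging knob to free it. Pushes take 2 to 8 N.
- knob_left (a point): Middle of the upright round steel knob on the cover's left (+y) end: 14 mm diameter (foot flange 18 x 3 mm high), from 60 to 90 mm above the bench; at cover x=-15, y=+95 mm, that is 25 mm ahead of the cover's near edge. With the cover home it is at case x=30, y=95 mm. Shut fingertips can go down behind it (nearer the robot) to 5 mm above the cover.
- knob_right (a point): Middle of the like knob on the cover's right (-y) end, at cover x=-15, y=-95 mm. With the cover home it is at case x=30, y=-95 mm.

How it is judged (in metres and radians):
At the end, for the whole second after the job is handed in: Both ends of the cover are home: each knob within 12 mm of its place with the cover against the far wall (knob at case x above 18 mm), the cover lying flat on its runners (knob middles less than 82 mm above the case's underside, tilt under 0.08 rad), nothing touched by the robot (x of each of knob_left, knob_right in the frame of weight_case above 0.018 m and z of each of knob_left, knob_right in the frame of weight_case below 0.082 m and angle between knob_left's own z axis and vertical below 0.08 rad).
It also fails if it takes over 59 s, if anything falls off the work surface, if the arm or the gripper's body presses on something with over 40 N, if the wrist force passes 120 N, or if a joint passes its speed limit or range.

## Robot

A 6-joint arm with a two-finger parallel gripper is mounted at the origin on a cart in front of the work surface, level with it; the furniture and walls round the work are solid. World frame = base frame: x ahead of the robot, y to its left, z up, the work surface at z = 0. Lengths are in mm, angles in rad, forces in N, time in s.
With the tool pointing down it reaches from about 350 to 875 mm from the base axis. Payload 4.2 kg.
Tool frame: the origin (TCP) lies midway between the tips of the shut fingers; the grasp point (between the pads) lies 19 mm behind it (arm.grasp_offset is the distance from the TCP to the grasp point, in mm); z points along the fingers, y is the direction in which the jaws open and shut (so a half turn about z gives the same grasp; the last joint's range is limited). The gripper opens to 85 mm and grips with 20 to 120 N. Pads are 22 mm wide; open, the fingers measure 114 mm over their backs; the gripper's body (76 mm by 85 mm) begins 54 mm behind the grasp point. The pads swing forward as they close: fully open they stand 13 mm farther back than shut.
Start: joints at [-0.861, 0.385, 0.008, 0, -1.194, -0.259], TCP at [272.315, -562.533, 231.312] pointing down, gripper open.
Joint ranges: [-3.14, 3.14], [-1.21, 2.06], [-1.07, 1.41], [-3.16, 2.05], [-2.99, -0.16], [-3.1, 3.1]. Speed limits (rad/s): [2.79, 2.79, 3.14, 3.14, 3.14, 3.14].

## Interface

Orientations are given as a unit quaternion [x, y, z, w].
In Python, from bench import arm gives the robot as it stands.
- The arm moves only by the tool move_arm, never from a script. Its argument "moves" is a list of rows, each an object with "gripper": the gripper's target within -1 to 1 (fully open at 1, half-way at 0, shut at -1); "xyz": the shift along the tool's x, y, z in cm, a list of three; "angular": the turn, a rotation vector about the tool's x, y, z in rad, a list of three. In form: [{"gripper": gripper, "xyz": [dx, dy, dz], "angular": [wx, wy, wz]}, ...]. A call has 1 to 10 rows; each row is the pose to reach, as a shift and turn from the pose commanded when the call began, along the tool's axes at that moment; what a row does not reach only later rows make up. A row lasts 1/8 s, in which the tool goes at most 62.5 mm and 10.7 degrees, less where a joint would pass 70% of its speed; a pose out of reach is approached as far as the arm can. A call with a gripper value outside its range is refused whole. The fingers move at their own pace and stop on an object; the grip force is fixed at half the most. Time passes only in rows, so rows that repeat a pose let the fingers close. It gives the time, the measured TCP pose, the force and the opening at its end, in the units of the state.
- arm.read_state(): the state, without advancing time (a new reading comes with each control period).
- arm.get_image(name): name is "side" or "top"; returns (picture, depth): 384x512x3 uint8, blue, green, red; 384x512 float32, mm along the optical axis (not along the pixel's ray), 0 where there is no reading.
- arm.get_calibration(name): a dict with "camera_matrix" (3x3 intrinsics, pixels), "R" (3x3) and "t" (3): a world point X has camera coordinates R X + t. Camera axes: x right, y down, z forward; pixel columns grow to the right and rows downward; lengths in mm; the calibration is good to about 2 mm. A picture is of the moment at which its call begins. get_calibration takes no time and is no camera call.
- arm.job_done(): hands the job in, once; it reports no verdict.
The state is a dict: "clock": time; "joints": joint angles; "joint_vel": joint speeds; "joint_efforts": joint torques, N m; "position": TCP position; "ee_rot": TCP orientation; "contact_force": force on the tool from outside, world axes, zero at the start; "wrist_torque": the same for the moment, N m; "gripper_width": finger opening in mm.
Only numpy, scipy, OpenCV 4.12 (cv2) and the standard library are available. Lean on these libraries where they do the work, as an engineer would, in place of code of your own. Each camera call takes 0.05 s, during which the arm holds its last target. There are 200 camera calls.

## Working session

There is one attempt and no reset: what is moved stays moved. The work goes in short steps, Python scripts to look and compute and a tool call to move; the robot and the scene stay as the last step left them, time stands still between calls to the robot, and variables do not carry over. Pictures are saved under pics/ and viewed, about 8 in all and at most 12, crops included, and the job is handed in when it is done.

Besides the shell and the picture viewer there is one more tool, called after "Emit:" by a JSON object that holds its "method" and its "body". move_arm: Moves the arm, as the interface text tells. Its arguments: {"type":"object","properties":{"moves":{"type":"array","items":{"type":"object","properties":{"gripper":{"type":"number"},"xyz":{"type":"array","items":{"type":"number"}},"angular":{"type":"array","items":{"type":"number"}}}}}},"required":["moves"]}

```bash
mkdir -p pics; ls; python3 - <<'E'
from bench import arm
import cv2,numpy as np
s=arm.read_state();print(s)
for n in("top","side"):
    p,d=arm.get_image(n);cv2.imwrite(f"pics/{n}0.png",p);np.save(f"pics/{n}0.npy",d)
    c=arm.get_calibration(n);print(n,c)
E
```

```text
pics
{'clock': 0.0, 'joints': array([-8.61419287e-01,  3.85564611e-01,  6.64107538e-03, -5.17288158e-04,
       -1.19403914e+00, -2.58613458e-01]), 'joint_vel': array([ 8.03737622e-04,  4.72666596e-04, -5.21322187e-04, -6.78646859e-04,
        6.83924628e-05, -1.27940871e-03]), 'joint_efforts': array([ 6.73258692e-04, -3.92289734e+01,  1.88405603e+01,  4.18614104e+00,
       -4.62305878e-03,  7.16934863e-06]), 'position': array([ 272.05331626, -562.02621401,  230.22000033]), 'ee_rot': array([-2.23385371e-01,  9.74729575e-01,  1.07062839e-03, -2.91234050e-04]), 'contact_force': array([-0.44918672,  0.19298419,  0.63461281]), 'wrist_torque': array([ 0.00889485, -0.00068739, -0.01495746]), 'gripper_width': 85.27167288154273}
top {'camera_matrix': array([[469.04645197,   0.        , 241.92849579],
       [  0.        , 469.04645197, 191.97511613],
       [  0.        ,   0.        ,   1.        ]]), 'R': array([[ 0.00655726, -0.99996778,  0.00463041],
       [-0.97455684, -0.00742795, -0.22401737],
       [ 0.22404455, -0.00304366, -0.97457415]]), 't': array([227.71136161, 550.61821835, 813.49982075])}
side {'camera_matrix': array([[469.95795919,   0.        , 245.15445839],
       [  0.        , 469.95795919, 190.99109002],
       [  0.        ,   0.        ,   1.        ]]), 'R': array([[-0.97929988, -0.20173682, -0.01655285],
       [-0.11318824,  0.61357643, -0.7814809 ],
       [ 0.16780991, -0.76343056, -0.62370956]]), 't': array([556.95655551, -29.28779327, 992.21579999])}
```

View pics/top0.png

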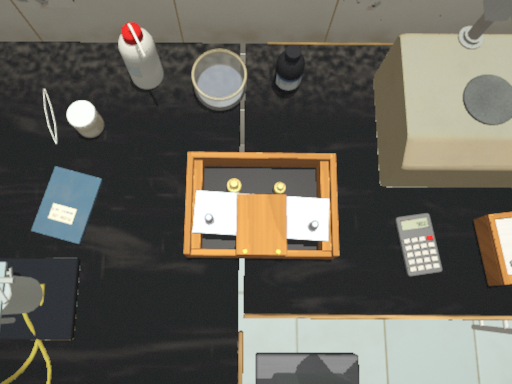

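View pics/side0.png

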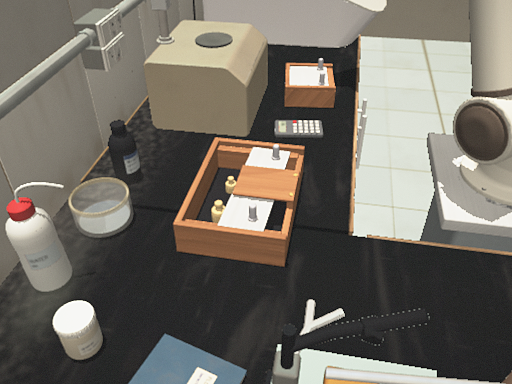

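The top view shows the open case at about (262,205), knobs near (209,218) and (314,225). The side view confirms the layout. Next I'll measure the case edges and knobs.

```bash
cat > h.py <<'E'
from bench import arm
import cv2,numpy as np
def ray(n,uv,z):
    c=arm.get_calibration(n);R,t=c["R"],c["t"]
    d=R.T@np.linalg.inv(c["camera_matrix"])@[uv[0],uv[1],1];o=-R.T@t
    return o+d*(z-o[2])/d[2]
def proj(n,X):
    c=arm.get_calibration(n);q=c["camera_matrix"]@(c["R"]@np.array(X,float)+c["t"]);return q[:2]/q[2]
E
python3 - <<'E'
from h import *
p=cv2.imread("pics/top0.png");h=cv2.cvtColor(p,cv2.COLOR_BGR2HSV)
m=cv2.inRange(h,(5,100,60),(22,255,255));m[:, :175]=0;m[:,350:]=0;m[:140]=0;m[270:]=0
m=cv2.morphologyEx(m,cv2.MORPH_OPEN,np.ones((3,3)))
c=max(cv2.findContours(m,0,2)[0],key=cv2.contourArea)
r=cv2.minAreaRect(c);b=cv2.boxPoints(r);print(r)
print(b,[ray("top",q,66).round(1) for q in b])
cv2.imwrite("pics/crop0.png",cv2.resize(p[145:265,175:350],None,fx=4.5,fy=4.5,interpolation=cv2.INTER_CUBIC))
for q in((209,217),(314,224)):print(ray("top",q,90).round(1))
E
```

```text
((261.5474853515625, 204.8887939453125), (156.2101593017578, 106.64866638183594), 0.7538483738899231)
[[182.74759 257.18088]
 [184.15073 150.54147]
 [340.34738 152.59671]
 [338.94424 259.2361 ]] [array([426.9, 337.3,  66. ]), array([627.8, 341.6,  66. ]), array([626.1,  45.5,  66. ]), array([425.2,  56.2,  66. ])]
[496.3 290.1  90. ]
[485.1 103.1  90. ]
```

View pics/crop0.png

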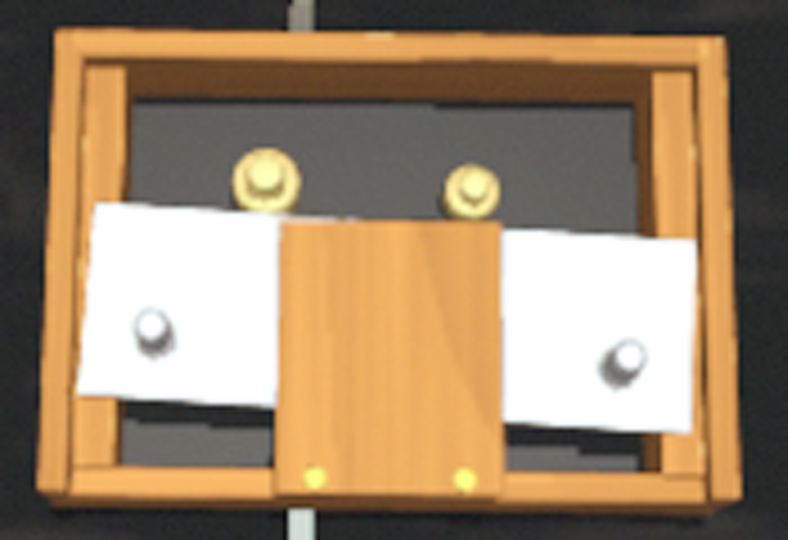

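The crop shows the case's top corners at (57,30), (727,38), (741,497) and (38,491), and the knob tops at about (153,321) and (630,353). The left knob leads.

```bash
python3 - <<'E'
from h import *
f=lambda x,y:((x+.5)/4.5-.5+175,(y+.5)/4.5-.5+145)
P={k:ray("top",f(*v),z) for k,v,z in[("FL",(57,30),66),("FR",(727,38),66),("NR",(741,495),66),("NL",(38,489),66),("KL",(153,321),90),("KR",(630,353),90)]}
for k,v in P.items():print(k,v.round(1))
c=sum(P[k] for k in("FL","FR","NR","NL"))/4
y=(P["FL"]-P["FR"]+P["NL"]-P["NR"])[:2];a=np.arctan2(-y[0],y[1])
print("c",c,"yaw deg",np.degrees(a),np.linalg.norm(P["FL"]-P["FR"]),np.linalg.norm(P["FL"]-P["NL"]))
R=np.array([[np.cos(a),-np.sin(a)],[np.sin(a),np.cos(a)]])
for k in("KL","KR"):print(k,R.T@(P[k]-c)[:2])
for k,q in(("homeL",(30,95)),("homeR",(30,-95))):print(k,c[:2]+R@q)
np.savez("case.npz",c=c[:2],a=a)
E
```

```text
FL [626.4 335.7  66. ]
FR [625.1  53.5  66. ]
NR [433.5  55.3  66. ]
NL [433.9 337.   66. ]
KL [498.2 290.8  90. ]
KR [486.8 102.   90. ]
c [529.70591271 195.34452089  66.        ] yaw deg -0.17056517551979236 282.16869241496397 192.48830393741926
KL [-31.76561965  95.38614591]
KR [-42.64263553 -93.46725711]
homeL [559.98858713 290.25479235]
homeR [559.42297242 100.25563425]
```

Emit:
{"method": "move_arm", "body": {"moves": [{"gripper":-1,"xyz":[-44.5,52.2,0],"angular":[0,0,0.45]},{"gripper":-1,"xyz":[-44.5,52.2,0],"angular":[0,0,0.45]},{"gripper":-1,"xyz":[-44.5,52.2,0],"angular":[0,0,0.45]},{"gripper":-1,"xyz":[-44.5,52.2,0],"angular":[0,0,0.45]},{"gripper":-1,"xyz":[-44.5,52.2,0],"angular":[0,0,0.45]},{"gripper":-1,"xyz":[-44.5,52.2,0],"angular":[0,0,0.45]},{"gripper":-1,"xyz":[-44.5,52.2,0],"angular":[0,0,0.45]},{"gripper":-1,"xyz":[-44.5,52.2,0],"angular":[0,0,0.45]},{"gripper":-1,"xyz":[-44.5,52.2,0],"angular":[0,0,0.45]},{"gripper":-1,"xyz":[-44.5,52.2,0],"angular":[0,0,0.45]}]}}

```text
clock: 1.35
position: [428.8, 40.0, 231.4]
ee_rot: [-0.001, 1.0, 0.0, 0.0]
contact_force: [1.2, -0.6, 0.3]
gripper_width: 0.0
```

Emit:
{"method": "move_arm", "body": {"moves": [{"gripper":-1,"xyz":[-1.6,6.2,0],"angular":[0,0,0]},{"gripper":-1,"xyz":[-1.6,6.2,11.1],"angular":[0,0,0]},{"gripper":-1,"xyz":[-1.6,6.2,11.1],"angular":[0,0,0]},{"gripper":-1,"xyz":[-1.6,6.2,11.1],"angular":[0,0,0]},{"gripper":-1,"xyz":[-1.6,6.2,11.1],"angular":[0,0,0]}]}}

```text
clock: 1.98
position: [446.2, 100.4, 121.9]
ee_rot: [-0.001, 1.0, 0.0, 0.001]
contact_force: [0.1, -0.6, 1.3]
gripper_width: 0.3
```

Emit:
{"method": "move_arm", "body": {"moves": [{"gripper":-1,"xyz":[0,0.2,5.0],"angular":[0,0,0]},{"gripper":-1,"xyz":[0,0.2,5.0],"angular":[0,0,0]},{"gripper":-1,"xyz":[-1.6,0.2,5.0],"angular":[0,0,0]},{"gripper":-1,"xyz":[-2.2,0.2,5.0],"angular":[0,0,0]},{"gripper":-1,"xyz":[-2.7,0.2,5.0],"angular":[0,0,0]},{"gripper":-1,"xyz":[-3.2,0.2,5.0],"angular":[0,0,0]},{"gripper":-1,"xyz":[-3.7,0.2,5.0],"angular":[0,0,0]},{"gripper":-1,"xyz":[-4.2,0.2,5.0],"angular":[0,0,0]},{"gripper":-1,"xyz":[-4.2,0.2,5.0],"angular":[0,0,0]}]}}

```text
clock: 3.1
position: [487.9, 102.2, 70.2]
ee_rot: [-0.0, 1.0, 0.0, 0.001]
contact_force: [-1.9, -0.8, 0.2]
gripper_width: 0.3
```

```bash
python3 - <<'E'
from h import *
p,_=arm.get_image("top");s,_=arm.get_image("side")
a=cv2.resize(p[135:275,170:350],None,fx=3,fy=3,interpolation=2);b=cv2.resize(s[120:275,165:315],None,fx=2.7,fy=2.7,interpolation=2)
b=cv2.resize(b,(int(b.shape[1]*a.shape[0]/b.shape[0]),a.shape[0]))
o=np.hstack([a,b])[:, :];print(o.shape);o=cv2.resize(o,None,fx=min(1,800/o.shape[1]),fy=min(1,800/o.shape[1]));cv2.imwrite("pics/p1.png",o)
E
```

```text
(420, 946, 3)
```

View pics/p1.png

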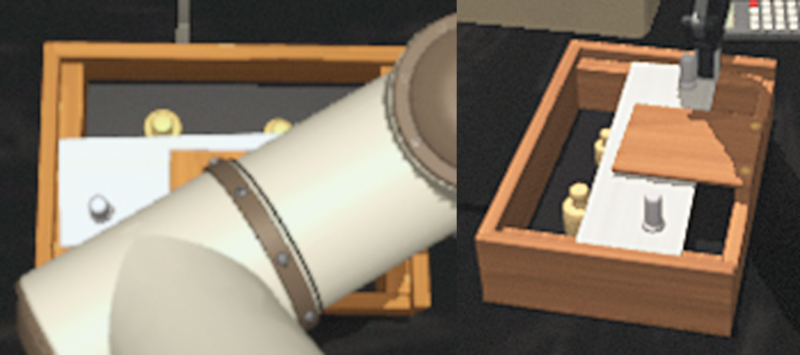

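Right knob moved freely and is now about level with the left one, which is at about (99,202) in the composite, x≈502. Now the left knob.

Emit:
{"method": "move_arm", "body": {"moves": [{"gripper":-1,"xyz":[1.2,0,0],"angular":[0,0,0]},{"gripper":-1,"xyz":[1.2,0,-3.5],"angular":[0,0,0]},{"gripper":-1,"xyz":[1.6,6.0,-3.5],"angular":[0,0,0]},{"gripper":-1,"xyz":[1.6,12.0,-3.5],"angular":[0,0,0]},{"gripper":-1,"xyz":[1.6,18.0,-3.5],"angular":[0,0,0]},{"gripper":-1,"xyz":[1.6,18.8,-3.5],"angular":[0,0,0]},{"gripper":-1,"xyz":[1.6,18.8,-3.5],"angular":[0,0,0]},{"gripper":-1,"xyz":[1.6,18.8,0],"angular":[0,0,0]},{"gripper":-1,"xyz":[1.6,18.8,0],"angular":[0,0,0]}]}}

```text
clock: 4.32
position: [469.1, 287.0, 68.3]
ee_rot: [0.001, 1.0, -0.002, -0.002]
contact_force: [0.6, -0.8, 0.7]
gripper_width: 0.0
```

Emit:
{"method": "move_arm", "body": {"moves": [{"gripper":-1,"xyz":[-0.7,0,0],"angular":[0,0,0]},{"gripper":-1,"xyz":[-1.2,0,0],"angular":[0,0,0]},{"gripper":-1,"xyz":[-1.7,0,0],"angular":[0,0,0]},{"gripper":-1,"xyz":[-2.2,0,0],"angular":[0,0,0]},{"gripper":-1,"xyz":[-2.7,0,0],"angular":[0,0,0]},{"gripper":-1,"xyz":[-3.2,0,0],"angular":[0,0,0]},{"gripper":-1,"xyz":[-3.2,0,0],"angular":[0,0,0]}]}}

```text
clock: 5.2
position: [503.6, 290.1, 70.1]
ee_rot: [-0.0, 1.0, 0.0, 0.0]
contact_force: [-0.8, -0.5, 0.5]
gripper_width: -0.4
```

```bash
cat >> h.py <<'E'
def snap(name):
    p,_=arm.get_image("top");s,_=arm.get_image("side")
    a=cv2.resize(p[135:275,170:350],(540,420),interpolation=2);b=cv2.resize(s[120:275,165:315],(406,420),interpolation=2)
    cv2.imwrite(name,cv2.resize(np.hstack([a,b]),None,fx=.84,fy=.84))
E
python3 -c "
from h import *
snap('pics/p2.png')"
```

```text
(no output)
```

View pics/p2.png

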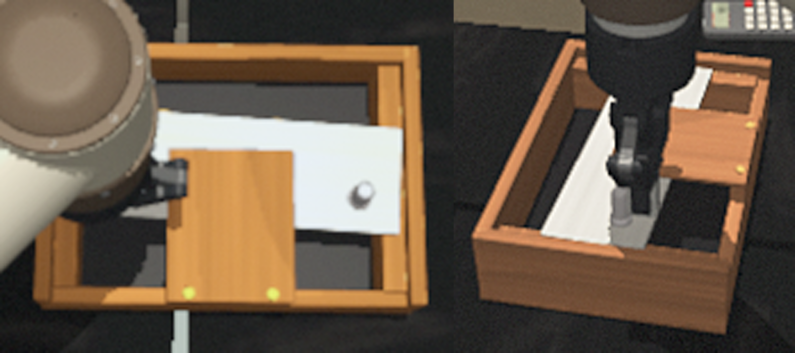

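Right knob at (364,187) in the composite, x≈512, follows well; left is at 522. Right next, to ≈537.

Emit:
{"method": "move_arm", "body": {"moves": [{"gripper":-1,"xyz":[1.2,0,0],"angular":[0,0,0]},{"gripper":-1,"xyz":[1.2,0,-3.5],"angular":[0,0,0]},{"gripper":-1,"xyz":[2.6,-6.0,-3.5],"angular":[0,0,0]},{"gripper":-1,"xyz":[2.6,-12.0,-3.5],"angular":[0,0,0]},{"gripper":-1,"xyz":[2.6,-18.0,-3.5],"angular":[0,0,0]},{"gripper":-1,"xyz":[2.6,-18.8,-3.5],"angular":[0,0,0]},{"gripper":-1,"xyz":[2.6,-18.8,-3.5],"angular":[0,0,0]},{"gripper":-1,"xyz":[2.6,-18.8,0],"angular":[0,0,0]},{"gripper":-1,"xyz":[2.6,-18.8,0],"angular":[0,0,0]}]}}

```text
clock: 6.42
position: [475.4, 102.4, 68.6]
ee_rot: [-0.001, 1.0, -0.001, -0.002]
contact_force: [0.8, -0.3, 0.4]
gripper_width: -0.5
```

Emit:
{"method": "move_arm", "body": {"moves": [{"gripper":-1,"xyz":[-1.0,0,0],"angular":[0,0,0]},{"gripper":-1,"xyz":[-1.6,0,0],"angular":[0,0,0]},{"gripper":-1,"xyz":[-2.1,0,0],"angular":[0,0,0]},{"gripper":-1,"xyz":[-2.6,0,0],"angular":[0,0,0]},{"gripper":-1,"xyz":[-3.1,0,0],"angular":[0,0,0]},{"gripper":-1,"xyz":[-3.6,0,0],"angular":[0,0,0]},{"gripper":-1,"xyz":[-4.1,0,0],"angular":[0,0,0]},{"gripper":-1,"xyz":[-4.1,0,0],"angular":[0,0,0]}]}}

```text
clock: 7.42
position: [519.1, 102.3, 70.2]
ee_rot: [-0.0, 1.0, 0.0, 0.001]
contact_force: [-0.6, -0.5, 0.1]
gripper_width: -0.1
```

Emit:
{"method": "move_arm", "body": {"moves": [{"gripper":-1,"xyz":[1.2,0,0],"angular":[0,0,0]},{"gripper":-1,"xyz":[1.2,0,-3.5],"angular":[0,0,0]},{"gripper":-1,"xyz":[2.8,6.0,-3.5],"angular":[0,0,0]},{"gripper":-1,"xyz":[2.8,12.0,-3.5],"angular":[0,0,0]},{"gripper":-1,"xyz":[2.8,18.0,-3.5],"angular":[0,0,0]},{"gripper":-1,"xyz":[2.8,18.8,-3.5],"angular":[0,0,0]},{"gripper":-1,"xyz":[2.8,18.8,-3.5],"angular":[0,0,0]},{"gripper":-1,"xyz":[2.8,18.8,0],"angular":[0,0,0]},{"gripper":-1,"xyz":[2.8,18.8,0],"angular":[0,0,0]}]}}

```text
clock: 8.55
position: [488.1, 287.0, 68.2]
ee_rot: [0.001, 1.0, -0.002, -0.002]
contact_force: [-0.1, 0.3, 0.1]
gripper_width: -0.2
```

Emit:
{"method": "move_arm", "body": {"moves": [{"gripper":-1,"xyz":[-1.0,0,0],"angular":[0,0,0]},{"gripper":-1,"xyz":[-1.6,0,0],"angular":[0,0,0]},{"gripper":-1,"xyz":[-2.1,0,0],"angular":[0,0,0]},{"gripper":-1,"xyz":[-2.6,0,0],"angular":[0,0,0]},{"gripper":-1,"xyz":[-3.1,0,0],"angular":[0,0,0]},{"gripper":-1,"xyz":[-3.6,0,0],"angular":[0,0,0]},{"gripper":-1,"xyz":[-4.1,0,0],"angular":[0,0,0]},{"gripper":-1,"xyz":[-4.1,0,0],"angular":[0,0,0]}]}}

```text
clock: 9.55
position: [531.5, 290.1, 70.1]
ee_rot: [-0.0, 1.0, 0.0, 0.0]
contact_force: [-1.2, 0.6, 0.5]
gripper_width: 0.2
```

```bash
python3 -c "
from h import *
snap('pics/p3.png')"
```

```text
(no output)
```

View pics/p3.png

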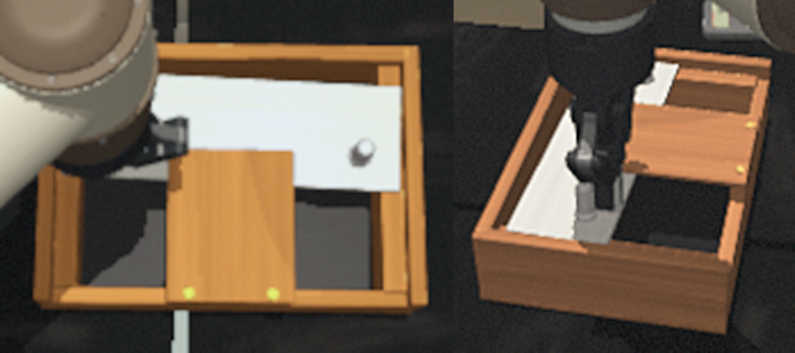

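Right knob at (364,145), x≈543; left at ≈550. Both ends are nearly home. Right again, up to the wall.

Emit:
{"method": "move_arm", "body": {"moves": [{"gripper":-1,"xyz":[1.2,0,0],"angular":[0,0,0]},{"gripper":-1,"xyz":[1.2,0,-3.5],"angular":[0,0,0]},{"gripper":-1,"xyz":[2.4,-6.0,-3.5],"angular":[0,0,0]},{"gripper":-1,"xyz":[2.4,-12.0,-3.5],"angular":[0,0,0]},{"gripper":-1,"xyz":[2.4,-18.0,-3.5],"angular":[0,0,0]},{"gripper":-1,"xyz":[2.4,-18.8,-3.5],"angular":[0,0,0]},{"gripper":-1,"xyz":[2.4,-18.8,-3.5],"angular":[0,0,0]},{"gripper":-1,"xyz":[2.4,-18.8,0],"angular":[0,0,0]},{"gripper":-1,"xyz":[2.4,-18.8,0],"angular":[0,0,0]}]}}

```text
clock: 10.78
position: [505.3, 102.5, 68.4]
ee_rot: [-0.001, 1.0, -0.001, -0.002]
contact_force: [-0.1, -0.1, -0.2]
gripper_width: 0.1
```

Emit:
{"method": "move_arm", "body": {"moves": [{"gripper":-1,"xyz":[-1.0,0,0],"angular":[0,0,0]},{"gripper":-1,"xyz":[-1.6,0,0],"angular":[0,0,0]},{"gripper":-1,"xyz":[-2.1,0,0],"angular":[0,0,0]},{"gripper":-1,"xyz":[-2.6,0,0],"angular":[0,0,0]},{"gripper":-1,"xyz":[-3.0,0,0],"angular":[0,0,0]},{"gripper":-1,"xyz":[-3.2,0,0],"angular":[0,0,0]},{"gripper":-1,"xyz":[-3.2,0,0],"angular":[0,0,0]}]}}

```text
clock: 11.65
position: [539.1, 101.9, 70.2]
ee_rot: [-0.0, 1.0, -0.0, 0.0]
contact_force: [-2.6, -1.0, 2.5]
gripper_width: -0.2
```

Knob right ≈557. Now the left, to the wall (TCP ≈542).

Emit:
{"method": "move_arm", "body": {"moves": [{"gripper":-1,"xyz":[1.2,0,0],"angular":[0,0,0]},{"gripper":-1,"xyz":[1.2,0,-3.5],"angular":[0,0,0]},{"gripper":-1,"xyz":[2.2,6.0,-3.5],"angular":[0,0,0]},{"gripper":-1,"xyz":[2.2,12.0,-3.5],"angular":[0,0,0]},{"gripper":-1,"xyz":[2.2,18.0,-3.5],"angular":[0,0,0]},{"gripper":-1,"xyz":[2.2,18.8,-3.5],"angular":[0,0,0]},{"gripper":-1,"xyz":[2.2,18.8,-3.5],"angular":[0,0,0]},{"gripper":-1,"xyz":[2.2,18.8,0],"angular":[0,0,0]},{"gripper":-1,"xyz":[2.2,18.8,0],"angular":[0,0,0]}]}}

```text
clock: 12.78
position: [515.2, 287.1, 68.1]
ee_rot: [0.001, 1.0, -0.002, -0.002]
contact_force: [-0.0, -1.2, -0.1]
gripper_width: 0.1
```

Emit:
{"method": "move_arm", "body": {"moves": [{"gripper":-1,"xyz":[-1.0,0,0],"angular":[0,0,0]},{"gripper":-1,"xyz":[-1.5,0,0],"angular":[0,0,0]},{"gripper":-1,"xyz":[-1.9,0,0],"angular":[0,0,0]},{"gripper":-1,"xyz":[-2.2,0,0],"angular":[0,0,0]},{"gripper":-1,"xyz":[-2.4,0,0],"angular":[0,0,0]},{"gripper":-1,"xyz":[-2.4,0,0],"angular":[0,0,0]}]}}

```text
clock: 13.52
position: [540.7, 290.1, 70.4]
ee_rot: [-0.0, 1.0, -0.0, -0.0]
contact_force: [-4.4, 1.1, 3.5]
gripper_width: 0.1
```

Emit:
{"method": "move_arm", "body": {"moves": [{"gripper":-1,"xyz":[1.2,0,0],"angular":[0,0,0]},{"gripper":-1,"xyz":[1.2,0,-3.5],"angular":[0,0,0]},{"gripper":-1,"xyz":[2.2,-6.0,-3.5],"angular":[0,0,0]},{"gripper":-1,"xyz":[2.2,-12.0,-3.5],"angular":[0,0,0]},{"gripper":-1,"xyz":[2.2,-18.0,-3.5],"angular":[0,0,0]},{"gripper":-1,"xyz":[2.2,-18.8,-3.5],"angular":[0,0,0]},{"gripper":-1,"xyz":[2.2,-18.8,-3.5],"angular":[0,0,0]},{"gripper":-1,"xyz":[2.2,-18.8,0],"angular":[0,0,0]},{"gripper":-1,"xyz":[2.2,-18.8,0],"angular":[0,0,0]}]}}

```text
clock: 14.65
position: [517.4, 102.5, 68.3]
ee_rot: [-0.001, 1.0, -0.001, -0.002]
contact_force: [-0.2, -0.0, 1.2]
gripper_width: -0.1
```

Emit:
{"method": "move_arm", "body": {"moves": [{"gripper":-1,"xyz":[-1.0,0,0],"angular":[0,0,0]},{"gripper":-1,"xyz":[-1.5,0,0],"angular":[0,0,0]},{"gripper":-1,"xyz":[-1.9,0,0],"angular":[0,0,0]},{"gripper":-1,"xyz":[-2.2,0,0],"angular":[0,0,0]},{"gripper":-1,"xyz":[-2.4,0,0],"angular":[0,0,0]},{"gripper":-1,"xyz":[-2.4,0,0],"angular":[0,0,0]}]}}

```text
clock: 15.4
position: [540.1, 101.5, 70.2]
ee_rot: [0.0, 1.0, -0.001, -0.003]
contact_force: [-7.8, 1.8, 5.1]
gripper_width: 0.3
```

Emit:
{"method": "move_arm", "body": {"moves": [{"gripper":-1,"xyz":[1.2,0,0],"angular":[0,0,0]},{"gripper":-1,"xyz":[1.2,0,-6],"angular":[0,0,0]},{"gripper":-1,"xyz":[8,-6,-12],"angular":[0,0,0]},{"gripper":-1,"xyz":[8,-12,-12],"angular":[0,0,0]},{"gripper":-1,"xyz":[8,-18,-12],"angular":[0,0,0]},{"gripper":-1,"xyz":[8,-24,-12],"angular":[0,0,0]},{"gripper":-1,"xyz":[8,-30,-12],"angular":[0,0,0]},{"gripper":-1,"xyz":[8,-35,-12],"angular":[0,0,0]},{"gripper":-1,"xyz":[8,-35,-12],"angular":[0,0,0]}]}}

```text
clock: 16.52
position: [462.5, -251.3, 190.1]
ee_rot: [0.002, 1.0, -0.0, 0.0]
contact_force: [0.1, 0.5, -0.2]
gripper_width: 0.2
```

```bash
python3 -c "
from h import *
p,_=arm.get_image('top')
cv2.imwrite('pics/p4.png',cv2.resize(p[145:265,175:350],None,fx=4.5,fy=4.5,interpolation=cv2.INTER_CUBIC))"
```

```text
(no output)
```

View pics/p4.png

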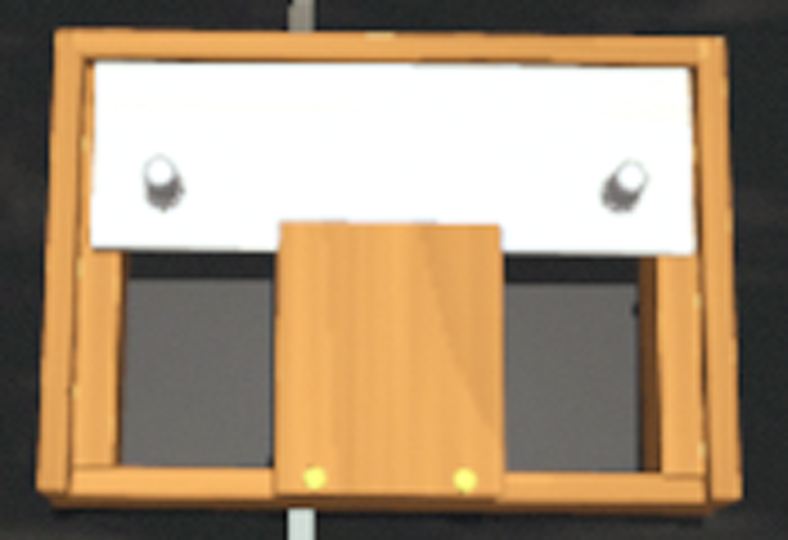

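The cover lies flat against the far wall along its whole length. Its far edge runs from (95,62) to (690,68), and the knob tops are at (160,168) and (631,175). I'll check the numbers and hand in.

```bash
python3 - <<'E'
from h import *
z=np.load("case.npz");a=z["a"];R=np.array([[np.cos(a),-np.sin(a)],[np.sin(a),np.cos(a)]])
for x,y in((160,168),(631,175)):print(R.T@(ray("top",((x+.5)/4.5-.5+175,(y+.5)/4.5-.5+145),90)[:2]-z["c"]))
print(arm.read_state()["clock"],arm.job_done())
E
```

```text
[30.77752942 94.15718473]
[ 29.90005637 -95.69825989]
the job is handed in; nothing more can be done
16.575 None
```

I pushed the two knobs in turn, right first and seven pushes in all, until the cover was against the far wall. I then moved the arm clear and handed the job in at 16.6 s of the 59 s allowed.

- **Position:** the last top view put the knobs at case x ≈ 30.8 mm (left) and 29.9 mm (right). Home is 30 mm and the limit is above 18 mm.
- **Flatness:** I judged this by eye only. The cover's far edge lies along the wall for its whole length and it looks flat on its runners. I did not measure knob height or tilt.
- **Forces:** the highest contact reading at the end of any move was about 10 N, on the last push against the wall. I saw no wedging.
- **Disagreements:** no check failed or disagreed with another.

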